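# Index the ring clamp and hold its jaw open at the mark

### The job

Get the goldsmith's ring clamp ready for its next ring: swing the advance lever on its head all the way to its stop, then let it spring fully back and leave it. Then pull the sprung jaw out by its upright handle until its brass pointer stands level with the brass mark blade beside it, and finish still holding the handle there, steady, so that the ring can be put in. Leave the other tools on the bench where they lie.

Things in the scene. Friction and masses are not known exactly. Their poses are not given: they have to be found in the camera images.
- clamp: Ring clamp bolted to the bench: dark steel base plate 250 x 130 x 12 mm, grey ratchet head at its far end (x 35 to 105, y -35 to 35 mm, top 55 mm; fixed jaw plate on its near face, top 42 mm), low rod block across its near end (top 30 mm). Origin: centre of the plate's underside. x runs along the plate from rod block to head (roughly away from the robot), y left, z up. Does not move.
- lever (a joint): Angle (rad) of the sprung advance lever on top of the head: 0 at rest, grows counter-clockwise seen from above, stop at 1.1. A spring returns it to 0; at the post it takes about 1.3 N at rest and 3.7 N at the stop.
- lever_hub (a point): Point on the lever's vertical hinge axis, 105 mm above the bench, at clamp x = 65, y = 0 mm. Fixed.
- lever_post (a point): Top centre of the lever's upright thumb post: black cylinder, diameter 14 mm, top 105 mm above the bench, free from 69 mm up (lever arm at 60 to 69 mm). 70 mm from the hinge axis: at rest to the right, 97 degrees clockwise (from above) from clamp +x; swings counter-clockwise, away from the robot, to 34 degrees clockwise from clamp +x at the stop.
- jaw (a joint): How far (m) the sprung sliding jaw is pulled out: 0 shut, grows along clamp -x (towards the robot), at most 0.055. The spring pulls it shut with 4.5 N at 0 and 11 N at 0.04. Jaw block: 26 mm long, 50 mm wide, top 44 mm, at clamp x 1 to 27 mm when shut; a neck (22 mm wide, top 32 mm) joins it to the handle.
- handle_top (a point): Centre of the top edge of the jaw's pull handle: an upright steel plate 12 mm thick (along clamp x), 36 mm wide (along clamp y), from 20 to 86 mm above the bench, moving with the jaw. This point is 86 mm above the bench, at clamp x = -45, y = 0 mm with the jaw shut. It pulls along clamp -x. (The rules call this plate jaw_c3.)
- pointer (a point): Tip of the thin brass pointer (3 mm thick along clamp x) that sticks out to the left of the jaw and moves with it; 34 mm above the bench; shut it is at clamp x = 10, y = 44.5 mm.
- mark_line (a point): The mark: right edge of a small upright brass blade (3 mm thick along clamp x, 12 mm wide, top 39 mm) screwed to the plate's left margin beside the pointer's path. Point at mid thickness, 34 mm above the bench, clamp y 46.5 mm; axes as the clamp's. It lies 22 to 42 mm along clamp -x from the pointer of the shut jaw: that distance is the jaw value to reach. Fixed during the job.
- file: Bystander: file lying beside the clamp's left edge, 180 mm long, wooden handle, 18 mm high. Origin under its middle.
- tweezers: Bystander: steel tweezers lying beside the clamp's right edge, 165 mm long, 6 mm high. Origin under the middle.
- ring: Bystander: plain brass ring 23 mm in diameter, 6 mm high, lying to the left of the clamp's head. Origin under its centre.
- brick: Bystander: soldering brick 70 x 55 x 30 mm. Origin under its centre.
- jar: Bystander: closed amber jar 70 mm in diameter, 85 mm high. Origin under its centre.
- dapping: Bystander: steel dapping block, a 50 mm cube with hollows. Origin under its centre.

How it is judged:
By the outcome, as a careful person would: the job done as asked, in the order asked, and still so for the second after the job is handed in, while the arm keeps its last pose, push and grip.
It also fails if it takes over 51 s, if anything falls off the work surface, if the arm or the gripper's body presses on something with over 40 N, if the wrist force passes 120 N, or if a joint passes its speed limit or range.

### The arm

A 6-joint arm with a two-finger parallel gripper is mounted at the origin on the work surface. World frame = base frame: x ahead of the robot, y to its left, z up, the work surface at z = 0. Lengths are in mm, angles in rad, forces in N, time in s.
With the tool pointing down it reaches from about 400 to 925 mm from the base axis. Payload 12.5 kg.
Tool frame: the origin (TCP) lies midway between the tips of the shut fingers; the grasp point (between the pads) lies 19 mm behind it; z points along the fingers, y is the line along which they close (so a half turn about z gives the same grasp; the last joint's range is limited). The gripper opens to 95 mm and grips with 3 to 60 N. Pads are 20 mm wide; open, the fingers measure 119 mm over their backs; the gripper's body (75 mm by 180 mm) begins 59 mm behind the grasp point.
Start: joints at [1.07, 0.491, 1.559, -0, 1.092, -0.106], TCP at [240.375, 576.946, 214.661] pointing down, gripper open.
Joint ranges: [-3.1, 3.1], [-0.84, 2.19], [0.05, 2.79], [-1.13, 4.28], [0.06, 2.93], [-2.69, 2.69]. Speed limits (rad/s): [2.22, 2.22, 2.79, 3.14, 3.14, 3.14].

### API

Orientations are given as [roll, pitch, yaw] about the fixed x, y, z axes, in that order (R = Rz(yaw) Ry(pitch) Rx(roll)).
In Python, from cell import env gives the robot as it stands.
- The arm moves only by the tool arm_command, never from a script. Its argument "targets" is a list of rows, each a list of 5 numbers: the shift along the tool's x, y, z in mm, then the turn about the tool's z in degrees, then the opening, from 0 (shut) to 1 (fully open). In form: [[tx, ty, tz, roll, fingers], ...]. A call has 1 to 5 rows; each row is the pose to reach, as a shift and turn from the pose commanded when the call began, along the tool's axes at that moment; what a row does not reach only later rows make up. A row lasts 1/10 s, in which the tool goes at most 50 mm and 8.59 degrees, less where a joint would pass 70% of its speed; a pose out of reach is approached as far as the arm can. A call with a gripper value outside its range is refused whole. The fingers move at their own pace and stop on an object; the grip force is fixed at half the most. Time passes only in rows, so rows that repeat a pose let the fingers close. It gives the time, the measured TCP pose, the force, the opening and the grip force at its end, in the units of the state.
- env.state(): the state, without advancing time (a new reading comes with each control period).
- env.read_camera(name): name is "side" or "top" or "wrist"; returns a dict with "frame" (480x640x3 uint8, red, green, blue), "vertical_fov" (degrees; the focal length in pixels is half the picture's height over the tangent of half this angle, whatever the lens; pixels are square), "cx", "cy" (the principal point, pixels), "world_from_camera" (4x4, takes a point from camera to world coordinates); the wrist camera has in their place "hand_eye" (4x4, takes a point from camera to tool coordinates, whose origin is the TCP and whose axes are the flange's). Camera axes: x right, y down, z forward; pixel columns grow to the right and rows downward; lengths in mm; the calibration is good to about 2 mm. A picture is of the moment at which its call begins: read the wrist's pose just before it. There is no depth.
- env.job_done(): hands the job in; it is judged then, once.
The state is a dict: "t": time; "joints": joint angles; "qvel": joint speeds; "tau": joint torques, N m; "eef_pos": TCP position; "tcp_rot": TCP orientation; "ft_force": force on the tool from outside, world axes, zero at the start; "moment": the same for the moment, N m; "opening": opening from 0.0 (shut) to 1.0 (fully open); "grip_force": force on a finger pad.
Only numpy, scipy, OpenCV 4.12 (cv2) and the standard library are available. Lean on these libraries where they do the work, as an engineer would, in place of code of your own. Each camera call takes 0.05 s, during which the arm holds its last target. There are 200 camera calls.

## Working session

There is one attempt and no reset: what is moved stays moved. The work goes in short steps, Python scripts to look and compute and a tool call to move; the robot and the scene stay as the last step left them, time stands still between calls to the robot, and variables do not carry over. Pictures are saved under pics/ and viewed, at most 10 in all, crops included, and the job is handed in when it is done.

Besides the shell and the picture viewer there is one more tool, called after "Request:" as name(argument=value, ...) on one line, values as JSON. arm_command: Moves the arm, as the interface text tells. Its arguments: {"type":"object","properties":{"targets":{"type":"array","items":{"type":"array","items":{"type":"number"}}}},"required":["targets"]}

```bash
mkdir -p pics
cat > h.py <<'E'
import numpy as np, cv2
from cell import env
def snap(n,f):
    s=env.state(); c=env.read_camera(n); np.savez('pics/'+f+'.npz',**{k:v for k,v in c.items()},eef=s['eef_pos'],rot=s['tcp_rot'])
    cv2.imwrite('pics/'+f+'.png',c['frame'][:,:,::-1]); return c
E
python3 - <<'E'
from h import *
print(env.state())
for n in('top','side','wrist'):
    c=snap(n,n+'0'); print(n,{k:(np.round(v,3).tolist() if k!='frame' else 0) for k,v in c.items()})
E
```

```text
{'t': 0.0, 'joints': array([ 1.07041623e+00,  4.91591357e-01,  1.55947621e+00, -7.47093274e-06,
        1.09168320e+00, -1.05594870e-01]), 'qvel': array([ 0.00114238,  0.00033702, -0.00077726, -0.00112855,  0.00139148,
        0.00117994]), 'tau': array([ 2.86881921e-03, -6.12672687e+01, -2.58178926e+01,  6.93400763e-02,
        4.81777894e-02, -1.62498009e-04]), 'eef_pos': array([240.23716092, 576.7110288 , 214.03277764]), 'tcp_rot': array([-3.14044029e+00, -1.15474981e-04,  2.74681081e+00]), 'ft_force': array([ 0.52109219, -0.38980462, -0.46005723]), 'moment': array([0.02458576, 0.00190644, 0.00752122]), 'grip_force': 0.0, 'opening': 1.000159863415866}
top {'frame': 0, 'vertical_fov': 46.637, 'cx': 319.411, 'cy': 238.91, 'world_from_camera': [[0.01, -0.99, 0.144, 324.313], [-1.0, -0.009, 0.004, -1.583], [-0.003, -0.144, -0.99, 1310.462], [0.0, 0.0, 0.0, 1.0]]}
side {'frame': 0, 'vertical_fov': 47.831, 'cx': 322.65, 'cy': 241.534, 'world_from_camera': [[0.764, -0.496, 0.413, -113.238], [-0.645, -0.569, 0.51, -768.251], [-0.018, -0.656, -0.755, 1216.453], [0.0, 0.0, 0.0, 1.0]]}
wrist {'frame': 0, 'vertical_fov': 67.764, 'cx': 312.837, 'cy': 241.911, 'hand_eye': [[-0.001, -0.964, -0.267, 74.644], [1.0, -0.001, 0.001, 0.114], [-0.001, -0.267, 0.964, -169.622], [0.0, 0.0, 0.0, 1.0]]}
```

View pics/top0.png

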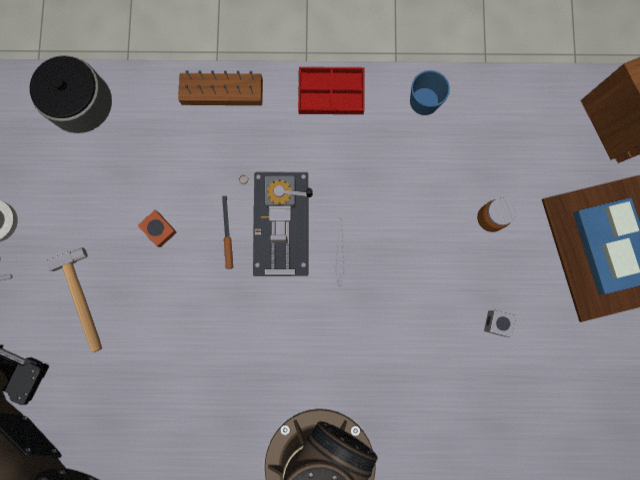

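View pics/side0.png

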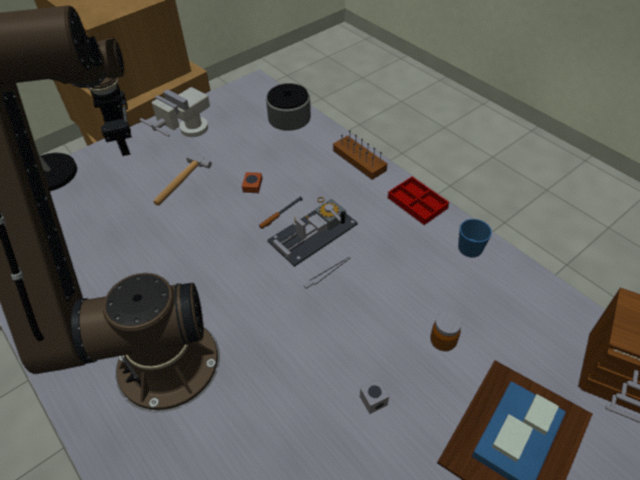

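The top view shows the clamp near (281,224), almost aligned with world x. The lever post is at (309,192), the handle near (278,236) and the mark blade near (258,231). The plate corners are about (254,172), (309,172), (308,276) and (253,276). I'll get a rough pose from these.

```bash
cat >> h.py <<'E'
from scipy.spatial.transform import Rotation as R
def cam(f):
    d=np.load('pics/'+f+'.npz'); fl=240/np.tan(np.radians(float(d['vertical_fov'])/2))
    if 'hand_eye' in d:
        T=np.eye(4);T[:3,:3]=R.from_euler('xyz',d['rot']).as_matrix();T[:3,3]=d['eef'];T=T@d['hand_eye']
    else: T=d['world_from_camera']
    return T,fl,float(d['cx']),float(d['cy'])
def ray(f,u,v,z):
    T,fl,cx,cy=cam(f); r=T[:3,:3]@[(u-cx)/fl,(v-cy)/fl,1]; return T[:3,3]+r*(z-T[2,3])/r[2]
def proj(f,p):
    T,fl,cx,cy=cam(f); q=T[:3,:3].T@(np.array(p)-T[:3,3]); return np.array([cx+fl*q[0]/q[2],cy+fl*q[1]/q[2]])
E
python3 - <<'E'
from h import *
for u,v in((253.5,172),(309.5,172),(308.5,276),(252.5,276)): print(ray('top0',u,v,12).round(1))
print(ray('top0',309,192,105).round(1))
E
```

```text
[674.1 163.7  12. ]
[675.3  29.3  12. ]
[425.6  28.6  12. ]
[424.4 159.4  12. ]
[604.6  27.7 105. ]
```

Request:
arm_command(targets=[[-40, -26, 0, 0, 1], [-80, -52, 0, 0, 1], [-120, -79, 0, 0, 1], [-160, -105, 0, 0, 1], [-200, -131, 0, 0, 1]])

```text
t: 0.65
eef_pos: [375.3, 377.4, 214.6]
tcp_rot: [3.142, -0.0, 2.747]
ft_force: [0.6, 0.6, -0.9]
opening: 0.998
grip_force: 0.0
```

Request:
arm_command(targets=[[-40, -26, 0, 8, 1], [-80, -52, 0, 16, 1], [-120, -79, 0, 24, 1], [-160, -105, 0, 32, 1], [-200, -131, 0, 40, 1]])

```text
t: 1.15
eef_pos: [509.6, 179.4, 214.6]
tcp_rot: [3.142, -0.0, 2.043]
ft_force: [0.2, 0.9, -0.1]
opening: 0.997
grip_force: 0.0
```

Request:
arm_command(targets=[[-36, 4, 0, 7, 0], [-72, 8, 0, 14, 0], [-72, 8, 0, 21, 0], [-72, 8, 0, 26, 0], [-72, 8, 0, 26, 0]])

```text
t: 1.65
eef_pos: [549.0, 120.6, 214.4]
tcp_rot: [-3.141, -0.0, 1.593]
ft_force: [-0.6, 0.5, -0.5]
opening: 0.633
grip_force: 0.0
```

Run:
```python
from h import *
snap('wrist','w1'); s=env.state(); print(s['eef_pos'],s['tcp_rot'],s['opening'])
C=[550,95,0]
```

```text
[548.96356515 120.92435238 214.47781442] [-3.14125326e+00 -6.98788417e-05  1.59671931e+00] 0.5918791713498351
```

View pics/w1.png

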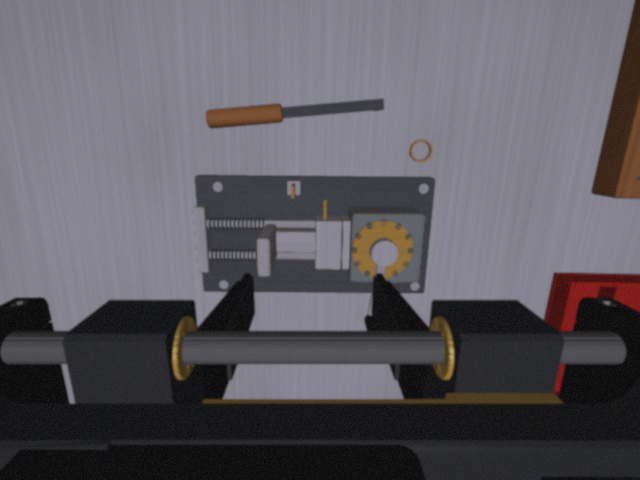

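The wrist view shows the whole clamp. The plate corners are about (196,176), (434,178), (425,293) and (204,291). The pointer tip is near (324,200), the blade edge near (293,197), and the handle around (265,250). I'll fit the pose from these and enlarge a crop.

```bash
cat > fit.py <<'E'
from h import *
from scipy.optimize import least_squares
def fit(f,L,P):
    w=lambda x,p:np.array([x[0]+p[0]*np.cos(x[2])-p[1]*np.sin(x[2]),x[1]+p[0]*np.sin(x[2])+p[1]*np.cos(x[2]),p[2]])
    r=least_squares(lambda x:np.concatenate([proj(f,w(x,l))-p for l,p in zip(L,P)]),[550,95,0],x_scale=[1,1,.01],loss='soft_l1')
    return r.x,r.fun.reshape(-1,2),w
E
python3 - <<'E'
from fit import *
L=[(-125,65,12),(125,65,12),(125,-65,12),(-125,-65,12)]
x,res,w=fit('w1',L,[(196,176),(434,178),(425,293),(204,291)]); print(x,res.round(1))
xt,rt,_=fit('top0',[L[1],L[2],L[3],L[0]],[(253.5,172),(309.5,172),(308.5,276),(252.5,276)]);print(xt,rt.round(1))
im=cv2.imread('pics/w1.png')
for p in [(10,44.5,34),(-45,0,86),(65,0,105),(-39,18,86),(-39,-18,86),(-12,46.5,34),(-32,46.5,34)]: print(p,proj('w1',w(x,p)).round(1),w(x,p).round(1))
cv2.imwrite('pics/w1c.png',cv2.resize(im[165:305,185:445],None,fx=3,fy=3,interpolation=cv2.INTER_CUBIC))
E
```

```text
[5.52508974e+02 9.79962466e+01 1.27515775e-02] [[-2.  -0.7]
 [ 3.3 -0.6]
 [ 0.6  1.3]
 [-0.7  1.6]]
[5.49816861e+02 9.52295088e+01 9.80309748e-03] [[ 0.9 -0. ]
 [-0.9 -0.1]
 [-0.2  0. ]
 [ 0.2  0.1]]
(10, 44.5, 34) [325.9 199.5] [561.9 142.6  34. ]
(-45, 0, 86) [264.3 258.5] [507.5  97.4  86. ]
(65, 0, 105) [394.6 266.7] [617.5  98.8 105. ]
(-39, 18, 86) [270.7 238.7] [513.3 115.5  86. ]
(-39, -18, 86) [271.6 277.9] [513.7  79.5  86. ]
(-12, 46.5, 34) [303.5 197.3] [539.9 144.3  34. ]
(-32, 46.5, 34) [283.2 197.1] [519.9 144.1  34. ]
```

View pics/w1c.png

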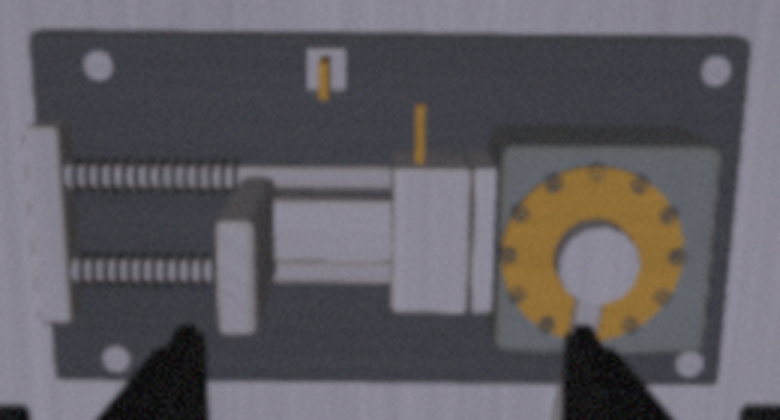

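Request:
arm_command(targets=[[-45, 8, 10, 4, 0], [-89, 17, 20, 8, 0], [-89, 17, 60, 8, 0], [-89, 17, 100, 8, 0], [-89, 17, 134, 8, 0]])

```text
t: 2.2
eef_pos: [567.8, 32.3, 79.0]
tcp_rot: [-3.141, -0.0, 1.458]
ft_force: [0.2, -0.1, 0.2]
opening: 0.176
grip_force: 0.0
```

Request:
arm_command(targets=[[0, 0, 0, 0, 0], [0, 0, 0, 0, 0], [0, 0, 0, 0, 0]])

```text
t: 2.5
eef_pos: [569.1, 32.6, 82.5]
tcp_rot: [3.139, -0.0, 1.457]
ft_force: [-0.8, -0.4, 0.4]
opening: 0.008
grip_force: 0.0
```

Run:
```python
from fit import *
snap('wrist','w2');s=env.state();e,y=s['eef_pos'],s['tcp_rot'][2];print(e,y,s['ft_force'],s['opening'])
H=np.array([616.2,97.3]);X=np.array([np.cos(y),np.sin(y)]);Y=np.array([X[1],-X[0]])
for d,th in((25,0),(19,0),(19,8),(19,16),(19,24),(19,32),(19,40),(19,48),(19,56),(19,63)):
    a=np.radians(-96.4+th);t=np.array([-np.sin(a),np.cos(a)])
    g=H+70*np.array([np.cos(a),np.sin(a)])-d*t-e[:2]; yy=np.radians(83.6+th)
    print(d,th,(g@X).round(1),(g@Y).round(1),np.degrees(y-yy).round(1))
```

```text
[569.07497336  32.63267498  82.53509839] 1.4563115247232643 [-0.20499247 -0.10037903 -0.28480165] 0.00281816018653893
25 0 -0.4 14.6 -0.2
19 0 -0.4 20.6 -0.2
19 8 -2.4 30.6 -8.2
19 16 -2.9 40.7 -16.2
19 24 -2.0 50.7 -24.2
19 32 0.3 60.6 -32.2
19 40 3.9 70.1 -40.2
19 48 8.8 78.9 -48.2
19 56 14.9 87.0 -56.2
19 63 21.1 93.3 -63.2
```

View pics/w2.png

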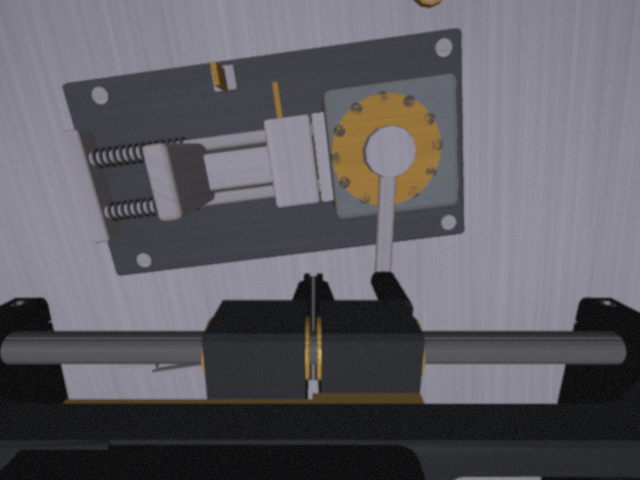

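The view shows the shut fingers at about (313,290) and the post at about (387,285), in line and to their right. The lever is at rest, so I'll push it.

Request:
arm_command(targets=[[0, 20, 0, 0, 0], [-2, 31, 0, -8, 0], [-3, 41, 0, -16, 0], [-2, 51, 0, -24, 0], [0, 61, 0, -32, 0]])

```text
t: 3.05
eef_pos: [629.2, 25.5, 82.4]
tcp_rot: [3.14, 0.001, 2.02]
ft_force: [-1.8, 1.0, 0.1]
opening: 0.003
grip_force: 1.1
```

Request:
arm_command(targets=[[-2, 10, 0, -8, 0], [-3, 20, 0, -16, 0], [-2, 30, 0, -24, 0], [0, 39, 0, -31, 0], [0, 39, 0, -31, 0]])

```text
t: 3.55
eef_pos: [664.8, 42.4, 82.2]
tcp_rot: [3.141, 0.002, 2.558]
ft_force: [-1.3, -3.4, 2.2]
opening: 0.005
grip_force: 1.9
```

Run:
```python
from fit import *
snap('wrist','w3');s=env.state();e,y=s['eef_pos'],s['tcp_rot'][2];print(e,y,s['ft_force'],s['moment'])
```

```text
[664.448326    42.04813198  82.10954855] 2.5530937263595184 [-1.54364242 -3.99884188  3.30249258] [-0.59976092  0.25360234 -0.04970232]
```

View pics/w3.png

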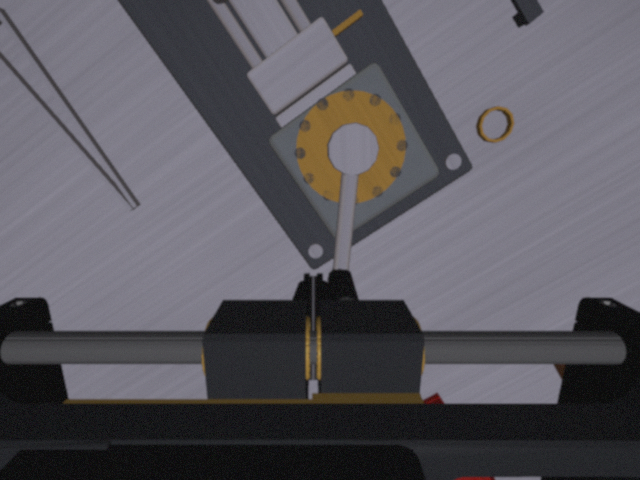

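The fingers are pressing on the post at about (342,285), with the lever swung forward. The force is about 4 N, so it is near its stop. I'll press on until the force rises clearly.

Request:
arm_command(targets=[[0, 3, 0, -2, 0], [1, 6, 0, -4, 0], [1, 6, 0, -4, 0]])

```text
t: 3.9
eef_pos: [666.9, 47.1, 81.8]
tcp_rot: [3.141, 0.002, 2.622]
ft_force: [0.8, -4.4, 2.6]
opening: 0.003
grip_force: 2.2
```

Request:
arm_command(targets=[[0, 3, 0, 0, 0], [0, 6, 0, 0, 0], [0, 6, 0, 0, 0]])

```text
t: 4.2
eef_pos: [668.1, 49.0, 81.7]
tcp_rot: [-3.136, 0.0, 2.621]
ft_force: [-9.9, -25.2, 9.0]
opening: 0.003
grip_force: 14.0
```

The force jumped to 27 N, so the lever is at its stop. I'll let it follow the fingers back along the arc and then move clear.

Request:
arm_command(targets=[[3, -16, 0, 8, 0], [8, -25, 0, 16, 0], [14, -33, 0, 24, 0], [21, -40, 0, 32, 0], [29, -46, 0, 40, 0]])

```text
t: 4.7
eef_pos: [620.8, 26.7, 81.2]
tcp_rot: [3.141, -0.0, 1.917]
ft_force: [-1.7, -2.5, 0.5]
opening: 0.01
grip_force: 1.1
```

Request:
arm_command(targets=[[3, -10, 0, 8, 0], [8, -19, 0, 16, 0], [14, -27, 0, 24, 0], [14, -45, 0, 24, 0], [14, -70, 0, 24, 0]])

```text
t: 5.2
eef_pos: [550.8, 16.2, 81.1]
tcp_rot: [3.14, -0.0, 1.504]
ft_force: [0.6, 0.6, -1.0]
opening: 0.004
grip_force: 0.0
```

Request:
arm_command(targets=[[0, 0, -20, 0, 0.3], [0, 0, -50, 0, 0.6], [0, 0, -50, 0, 0.6], [0, 0, -50, 0, 0.6]])

```text
t: 5.6
eef_pos: [551.0, 16.0, 131.3]
tcp_rot: [3.14, -0.0, 1.505]
ft_force: [0.1, 0.7, -0.0]
opening: 0.286
grip_force: 0.0
```

Run:
```python
from fit import *
snap('wrist','w4');s=env.state();e,y=s['eef_pos'],s['tcp_rot'][2];print(e,y,s['ft_force'],s['opening'])
```

```text
[550.74610312  16.05903661 130.60382325] 1.5057934945262264 [-0.02631234  0.10262729 -0.30208976] 0.3273245265490638
```

View pics/w4.png

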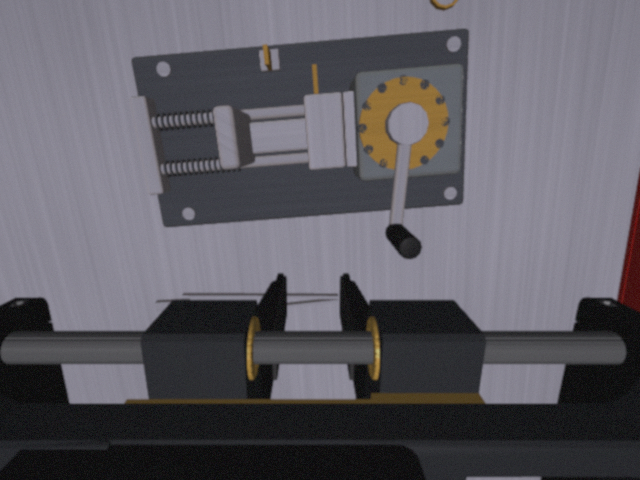

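The lever is back at rest with its post at about (403,240). The handle's top face is centred at about (228,137). The plate corners are at (133,59), (467,30), (465,203) and (167,226).

Run:
```python
from fit import *
L=[(-125,65,12),(125,65,12),(125,-65,12),(-125,-65,12)]
x,res,w=fit('w4',L,[(133,59),(467,30),(465,203),(167,226)]); print(x,res.round(1))
h=ray('w4',228,137,86); h1=ray('w1',263.3,257.5,86);print(h,h1,w(x,(-45,0,86)))
e=[550.8,16.1];y=1.5055;X=np.array([np.cos(y),np.sin(y)]);Y=np.array([X[1],-X[0]])
g=(h+h1)[:2]/2-e; print(g@X,g@Y)
```

```text
[5.53095015e+02 9.61419541e+01 1.23413388e-02] [[-2.4 -0.4]
 [ 5.9 -1.3]
 [ 1.6  3.7]
 [-2.9  4.4]]
[507.97169567  97.63452164  86.        ] [506.6352584   98.36755761  86.        ] [508.09844213  95.58660794  86.        ]
78.88835920817475 -48.747867470033725
```

Request:
arm_command(targets=[[40, -25, 0, -4, 0.6], [79, -49, 0, -4.4, 0.6], [79, -49, 0, -4.4, 0.6], [79, -49, 40, -4.4, 0.6], [79, -49, 83, -4.4, 0.6]])

```text
t: 6.15
eef_pos: [507.7, 98.1, 47.1]
tcp_rot: [3.139, -0.0, 1.584]
ft_force: [0.3, -0.1, -0.9]
opening: 0.599
grip_force: 0.0
```

Request:
arm_command(targets=[[0, 0, 0, 0, 0.6], [0, 0, 0, 0, 0.6]])

```text
t: 6.35
eef_pos: [506.9, 97.7, 47.4]
tcp_rot: [-3.139, -0.0, 1.583]
ft_force: [0.5, 0.8, 0.4]
opening: 0.599
grip_force: 0.0
```

Run:
```python
from fit import *
snap('wrist','w5');s=env.state();e,y=s['eef_pos'],s['tcp_rot'][2];print(e,y,s['ft_force'],s['opening'])
```

```text
[507.64915416  97.72520232  48.49773518] 1.5836671321302147 [ 1.51932121 -0.2082565   0.88875137] 0.5946771649308383
```

View pics/w5.png

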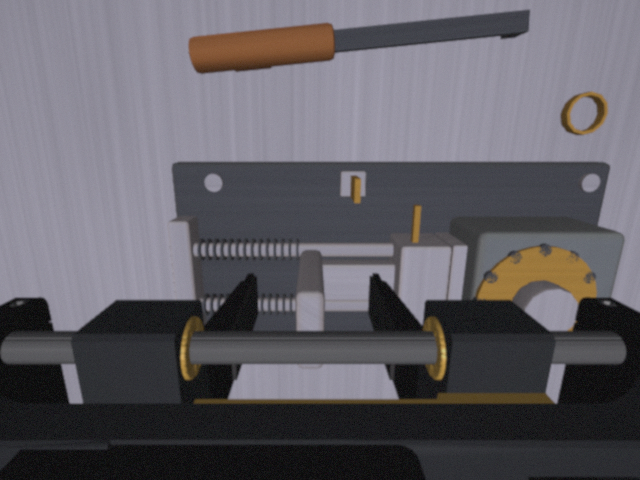

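The handle is centred between the fingers at about x = 311. The pointer tip is at about (417,207) and the blade edge at about (357,203). I'll grip the handle.

Request:
arm_command(targets=[[0, 0, 0, 0, 0], [0, 0, 0, 0, 0], [0, 0, 0, 0, 0], [0, 0, 0, 0, 0], [0, 0, 0, 0, 0]])

```text
t: 6.9
eef_pos: [507.2, 97.9, 47.9]
tcp_rot: [3.141, -0.0, 1.584]
ft_force: [0.6, 0.4, -0.1]
opening: 0.24
grip_force: 0.0
```

Request:
arm_command(targets=[[0, 0, 0, 0, 0], [0, 0, 0, 0, 0], [0, 0, 0, 0, 0]])

```text
t: 7.2
eef_pos: [505.8, 97.9, 47.6]
tcp_rot: [-3.139, 0.0, 1.584]
ft_force: [-7.3, -0.2, 6.4]
opening: 0.121
grip_force: 30.0
```

Run:
```python
from fit import *
print(ray('w5',417,207,34)-ray('w5',357,203,34), ray('w1',325,200,34)-ray('w1',292.7,198,34),ray('w4',315.5,66,34)-ray('w4',265,69,34))
```

```text
[31.11628301 -1.71818037  0.        ] [31.78720052 -1.30589811  0.        ] [34.56502907 -0.41273481  0.        ]
```

Request:
arm_command(targets=[[0, -7, 0, 0, 0], [0, -14, 0, 0, 0], [0, -21, 0, 0, 0], [0, -28, 0, 0, 0], [0, -28, 0, 0, 0]])

```text
t: 7.7
eef_pos: [479.6, 97.6, 47.7]
tcp_rot: [3.139, -0.0, 1.584]
ft_force: [7.2, 0.6, -7.0]
opening: 0.123
grip_force: 30.0
```

Request:
arm_command(targets=[[0, 0, 0, 0, 0], [0, 0, 0, 0, 0], [0, 0, 0, 0, 0]])

```text
t: 8.0
eef_pos: [480.3, 97.6, 47.6]
tcp_rot: [3.139, -0.0, 1.584]
ft_force: [7.9, -0.1, -5.7]
opening: 0.124
grip_force: 30.0
```

Run:
```python
from fit import *
snap('wrist','w6');s=env.state();e,y=s['eef_pos'],s['tcp_rot'][2];print(e,y,s['ft_force'],s['opening'],s['grip_force'])
im=cv2.imread('pics/w6.png')
cv2.imwrite('pics/w6c.png',cv2.resize(im[150:270,330:490],None,fx=5,fy=5,interpolation=cv2.INTER_CUBIC))
```

```text
[480.3065641   97.55617429  47.644899  ] 1.5842137312926472 [ 7.82709419  0.49365381 -5.63106685] 0.12509371241938405 30.011378824710846
```

View pics/w6c.png

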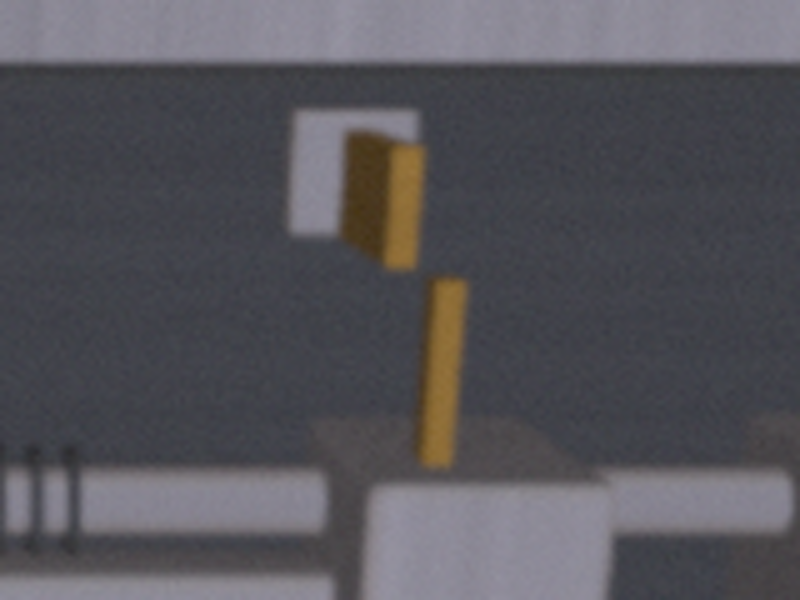

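The crop shows the blade's top edge end at crop (400,268), which is px (410.0,203.6). The pointer tip is at crop (449,280), which is px (419.8,206.0). A few mm of pull remain.

Run:
```python
from fit import *
m=ray('w6',410,203.6,39)
for z in(34,35.5,37): print(z,(ray('w6',419.8,206,z)-m).round(2))
print(m)
# blade side face bottom-right check; shut-state pointer - current
print(ray('w5',417,207,35)-ray('w6',419.8,206,35))
```

```text
34 [ 6.59 -1.99 -5.  ]
35.5 [ 6.13 -1.74 -3.5 ]
37 [ 5.66 -1.49 -2.  ]
[529.06816975 143.92658989  39.        ]
[25.06042858 -0.44678924  0.        ]
```

Request:
arm_command(targets=[[0, -3, 0, 0, 0], [0, -6.3, 0, 0, 0], [0, -6.3, 0, 0, 0], [0, -6.3, 0, 0, 0], [0, -6.3, 0, 0, 0]])

```text
t: 8.55
eef_pos: [474.2, 97.5, 47.6]
tcp_rot: [3.138, -0.0, 1.584]
ft_force: [9.4, 0.2, -5.7]
opening: 0.126
grip_force: 30.0
```

Run:
```python
from fit import *
snap('wrist','w7');s=env.state();e,y=s['eef_pos'],s['tcp_rot'][2];print(e,y,s['ft_force'],s['opening'],s['grip_force'])
im=cv2.imread('pics/w7.png')
cv2.imwrite('pics/w7c.png',cv2.resize(im[160:260,350:480],None,fx=6,fy=6,interpolation=cv2.INTER_CUBIC))
```

```text
[474.20272276  97.49567345  47.62220366] 1.584226288250559 [10.26337382  0.05426164 -5.9150315 ] 0.12551903497322522 30.01342535018921
```

View pics/w7c.png

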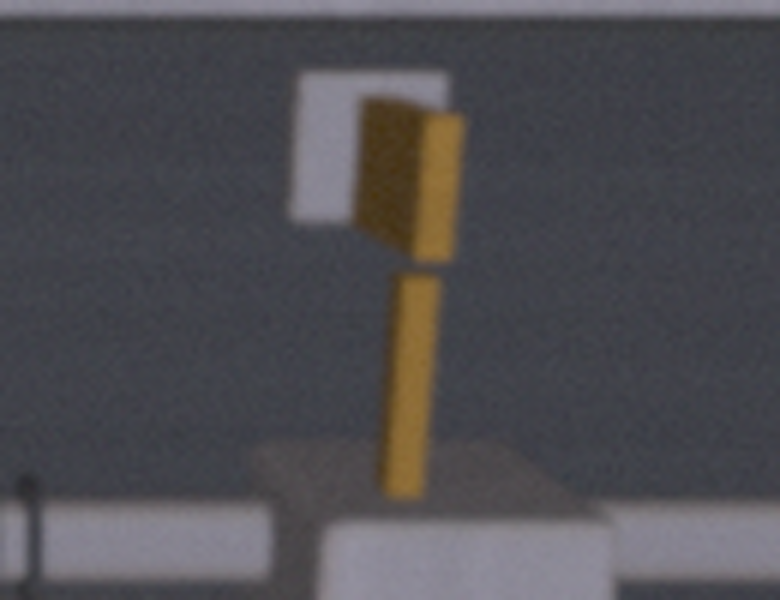

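The crop shows the blade's top edge end at crop (434,262), px (422.3,203.7). The pointer tip is at crop (420,275), px (420.0,205.8). I'll compute the remainder.

Run:
```python
from fit import *
m=ray('w7',422.3,203.7,39); print(m)
for z in(34,35,36): print(z,(ray('w7',420,205.8,z)-m).round(2))
# distinct check: joint fit of pointer height from w6/w7 relative motion & widths
print('px/mm',(proj('w7',m+[1,0,0])-proj('w7',m)))
c=env.read_camera('top');cv2.imwrite('pics/t8.png',cv2.resize(c['frame'][160:290,240:330,::-1],None,fx=6,fy=4.6,interpolation=cv2.INTER_CUBIC))
```

```text
[529.17024027 143.8353032   39.        ]
34 [ 0.49 -1.91 -5.  ]
35 [ 0.18 -1.74 -4.  ]
36 [-0.13 -1.58 -3.  ]
px/mm [1.98235551 0.02288453]
```

Request:
arm_command(targets=[[0, -0.2, 0, 0, 0], [0, -0.2, 0, 0, 0], [0, -0.2, 0, 0, 0], [0, -0.2, 0, 0, 0]])

```text
t: 9.05
eef_pos: [474.1, 97.5, 47.7]
tcp_rot: [3.138, -0.0, 1.584]
ft_force: [9.9, -0.4, -5.6]
opening: 0.128
grip_force: 30.0
```

```bash
python3 -c "
from h import *
s=env.state();print(s['eef_pos'],s['ft_force'],s['grip_force']);print(env.job_done())"
```

```text
[474.14309371  97.48760711  47.66025973] [ 9.92313987 -0.36449993 -5.64168679] 30.014919340610504
the job is handed in; nothing more can be done
None
```

I handed the job in at about 9 s: the lever was swung to its stop and sprang fully back, and the gripper is holding the jaw steady by its handle with the pointer level with the mark, to within about 0.5 mm by the wrist camera.

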